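# Square a clay guide bar against the rail and stop

### The job

Get the clay-rolling place ready: by pushing it near one end and then the other, slide the loose aluminium guide bar until it lies parallel and touching along the long wooden rail, then slide it along the rail until its end butts against the end stop. Last, press it home against the rail with a steady push of about 7 N for a second, first at its end by the stop, then at its other end, and let go, leaving it touching the rail. Rail and stop must never feel 20 N; do not lift the bar, and leave the small pieces around it alone.

Things in the scene. Friction and masses are not known exactly. Their poses are not given: they have to be found in the camera images.
- bar: Loose solid polished, slippery aluminium guide bar, flat on the table: 24 mm wide (x), 280 mm long (y), 16 mm high, 0.2 to 0.4 kg. Origin: centre of its underside. Its +x long side faces the rail. It starts 60 to 80 mm (its centre to the mount's origin plane) on the robot's side of the rail, up to 0.15 rad askew, its end 40 to 80 mm from the stop. Pushed at one end it turns and the other may swing back.
- rail: Mount of the long wooden rail. The rail (358 mm long, y = -158 to 200; 22 mm thick, 28 mm high) is clamped in it, parallel to y, at an unreported setting: its flat contact face is the plane x = d, d anywhere from -18 to 18 mm, found by feel. It does not give. Origin: on the table, in the plane of the middle setting; +x points into the wood, away from the robot.
- stop: Fixed wooden end stop at the rail's -y end, square to it, 12 mm thick (y), 85 mm long (x), 28 mm high. Origin: centre of its underside. Its inner face (+y side, 6 mm from the origin) lies at y = -160 mm in the rail mount's frame, so the butted bar has its origin at y = -20 mm there.
- cake_stand: Bystander, not to be disturbed: a miniature cake stand of hardened green clay, 52 mm across, 40 mm high. Origin: centre of its underside; it stands upright on the table.
- vase: Bystander, not to be disturbed: a miniature black vase, 38 mm across, 45 mm high. Origin: centre of its underside; it stands upright on the table.
- cutter: Bystander, not to be disturbed: a thin steel ring cutter, 56 mm across, 22 mm high. Origin: centre of its underside; it stands upright on the table.
- plate: Bystander, not to be disturbed: a miniature white plate with a brown pie on it, one piece, 60 mm across, 15 mm high. Origin: centre of its underside; it stands upright on the table.
- jar: Bystander, not to be disturbed: a small amber glass jar with a white lid, 44 mm across, 50 mm high. Origin: centre of its underside; it stands upright on the table.
- clay_block: Bystander, not to be disturbed: a terracotta-coloured block of clay, 55 x 55 x 20 mm. Origin: centre of its underside; it stands upright on the table.

How it is judged (in metres and radians):
On the way, in this order (a step that is already met when the one before it is completed fails the run):
1. the bar lies parallel to the rail and touches it, still short of the end stop (angle between the y axis of bar and the y axis of rail, either way round below 0.012 rad and height (world z) of bar below 0.005 m and angle between bar's own z axis and vertical below 0.05 rad and x of bar in the frame of rail between -0.034 and 0.01 m and contact force between bar and rail above 0.05 N and y of bar in the frame of rail above -0.01 m), for 0.2 s.
2. the bar, still parallel, has been slid along until its end butts against the stop (angle between the y axis of bar and the y axis of rail, either way round below 0.03 rad and height (world z) of bar below 0.005 m and angle between bar's own z axis and vertical below 0.05 rad and x of bar in the frame of rail between -0.034 and 0.01 m and y of bar in the frame of rail between -0.026 and -0.0178 m), for 0.2 s.
3. the bar, parallel and at the stop, is pressed against the rail steadily with 3 to 11 N at its end by the stop (angle between the y axis of bar and the y axis of rail, either way round below 0.012 rad and height (world z) of bar below 0.005 m and angle between bar's own z axis and vertical below 0.05 rad and x of bar in the frame of rail between -0.034 and 0.01 m and y of bar in the frame of rail between -0.026 and -0.0178 m and contact force between bar and rail between 3 and 11 N and y of the grasp point in the frame of bar below -0.05 m), for 0.4 s.
4. the bar, parallel and at the stop, is pressed against the rail steadily with 3 to 11 N at its end away from the stop (angle between the y axis of bar and the y axis of rail, either way round below 0.012 rad and height (world z) of bar below 0.005 m and angle between bar's own z axis and vertical below 0.05 rad and x of bar in the frame of rail between -0.034 and 0.01 m and y of bar in the frame of rail between -0.026 and -0.0178 m and contact force between bar and rail between 3 and 11 N and y of the grasp point in the frame of bar above 0.05 m), for 0.4 s.
At the end, for the whole second after the job is handed in: The bar lies flat and at rest on the table, touching the rail (contact force over 0.05 N) and within 0.012 rad of parallel to it, its end within 2.2 mm of the end stop, released (angle between the y axis of bar and the y axis of rail, either way round below 0.012 rad and height (world z) of bar below 0.005 m and angle between bar's own z axis and vertical below 0.05 rad and x of bar in the frame of rail between -0.034 and 0.01 m and contact force between bar and rail above 0.05 N and y of bar in the frame of rail between -0.026 and -0.0178 m and linear speed of bar below 0.01 m/s).
It fails at once if the bar presses on the rail or the stop with 20 N or more (contact force between bar and rail above 20 N or contact force between bar and stop above 20 N).
It fails at once if the bar is lifted off the table (height (world z) of bar above 0.012 m).
It fails at once if a bystander is moved by more than 15 mm (distance of any of cake_stand, vase, cutter, plate, jar, clay_block from where it was at the start of the episode above 0.015 m).
It also fails if it takes over 72 s, if anything falls off the work surface, if the arm or the gripper's body presses on something with over 40 N, if the wrist force passes 120 N, or if a joint passes its speed limit or range.

### The arm

A 7-joint arm with a two-finger parallel gripper is mounted at the origin on the work surface. World frame = base frame: x ahead of the robot, y to its left, z up, the work surface at z = 0. Lengths are in mm, angles in rad, forces in N, time in s.
With the tool pointing down it reaches from about 400 to 925 mm from the base axis. Payload 5.6 kg.
Tool frame: the origin (TCP) lies at the very end of the fingers, on their centre line; the grasp point (between the pads) lies 19 mm behind it; z points along the fingers, y is the line along which they close (so a half turn about z gives the same grasp; the last joint's range is limited). The gripper opens to 85 mm and grips with 20 to 120 N. Pads are 22 mm wide; open, the fingers measure 114 mm over their backs; the gripper's body (76 mm by 85 mm) begins 54 mm behind the grasp point. The pads swing forward as they close: fully open they stand 13 mm farther back than shut.
Start: joints at [1.161, 0.468, -0.012, 1.603, 0.006, 1.071, -0.056], TCP at [233.069, -606.785, 205.89] pointing down, gripper open.
Joint ranges: [-2.53, 2.53], [-0.31, 2.02], [-1.57, 1.55], [0.28, 2.44], [-1.29, 4.43], [0.15, 1.84], [-2.92, 2.92]. Speed limits (rad/s): [2.57, 2.57, 3.14, 3.14, 3.14, 3.14, 3.14].

### API

Orientations are given as a unit quaternion [w, x, y, z].
In Python, from workcell import r gives the robot as it stands.
- The arm moves only by the tool send_rows, never from a script. Its argument "deltas" is a list of rows, each a list of 3 entries, a list of its own where there are three numbers: the shift along the world's x, y, z in mm, then the turn about the world's z in rad, then the closure, from -1 (fully open) to 1 (shut), so that 0 is half open. In form: [[[x, y, z], spin, claw], ...]. A call has exactly 8 rows; each row is the pose to reach, as a shift and turn from the pose commanded when the call began; what a row does not reach only later rows make up. A row lasts 1/12 s, in which the tool goes at most 41.7 mm and 7.16 degrees, less where a joint would pass 70% of its speed; a pose out of reach is approached as far as the arm can. A call with a gripper value outside its range is refused whole. The fingers move at their own pace and stop on an object; the grip force is fixed at half the most. Time passes only in rows, so rows that repeat a pose let the fingers close, or fill a call up. It gives the time, the measured TCP pose, the force, the opening and the grip force at its end, in the units of the state.
- r.sense(): the state, without advancing time (a new reading comes with each control period).
- r.read_camera(name): name is "scene" or "side" or "wrist"; returns a dict with "frame" (420x560x3 uint8, red, green, blue), "z_map" (420x560 float32, mm along the optical axis (not along the pixel's ray), 0 where there is no reading), "camera_matrix" (3x3 intrinsics, pixels), "world_from_camera" (4x4, takes a point from camera to world coordinates); the wrist camera has in their place "T_tool_cam" (4x4, takes a point from camera to tool coordinates, whose origin is the TCP and whose axes are the flange's). Camera axes: x right, y up, looking along -z (the intrinsics and any distortion apply to the point x, -y, -z); pixel columns grow to the right and rows downward; lengths in mm; the calibration is good to about 2 mm. The wrist camera is an equidistant fisheye: a pixel r from the principal point sees the ray r / f radians off the axis. A picture is of the moment at which its call begins: read the wrist's pose just before it.
- r.finish_job(): hands the job in; it is judged then, once.
The state is a dict: "t": time; "joint_pos": joint angles; "joint_vel": joint speeds; "joint_torque": joint torques, N m; "tcp_pos": TCP position; "tool_rot": TCP orientation; "wrist_force": force on the tool from outside, world axes, zero at the start; "wrist_torque": the same for the moment, N m; "grip_width": finger opening in mm; "finger_force": force on a finger pad.
Only numpy, scipy, OpenCV 4.12 (cv2) and the standard library are available. Lean on these libraries where they do the work, as an engineer would, in place of code of your own. Each camera call takes 0.05 s, during which the arm holds its last target. There are 200 camera calls.

## Working session

There is one attempt and no reset: what is moved stays moved. The work goes in short steps, Python scripts to look and compute and a tool call to move; the robot and the scene stay as the last step left them, time stands still between calls to the robot, and variables do not carry over. Pictures are saved under pics/ and viewed, at most 12 in all, crops included, and the job is handed in when it is done.

Besides the shell and the picture viewer there is one more tool, called in YAML: its name, and indented under it one key for each argument. send_rows: Moves the arm, as the interface text tells. Its arguments: {"type":"object","properties":{"deltas":{"type":"array","items":{"type":"array"}}},"required":["deltas"]}

```bash
mkdir -p pics; ls; python3 - <<'E'
from workcell import r
import cv2,numpy as np
for n in ("scene","side"):
    c=r.read_camera(n); cv2.imwrite(f"pics/{n}0.png",c["frame"][:,:,::-1]); np.savez(f"{n}0.npz",**c)
    print(n,c["camera_matrix"],c["world_from_camera"])
s=r.sense(); print(s)
E
```

```text
pics
scene [[508.03478239   0.         274.93344674]
 [  0.         508.03478239 216.75127594]
 [  0.           0.           1.        ]] [[ 6.19674796e-01 -5.51895543e-01  5.58045210e-01  1.20147165e+03]
 [ 7.84722081e-01  4.22401168e-01 -4.53639183e-01 -4.55110703e+02]
 [ 1.46424945e-02  7.19019167e-01  6.94835977e-01  7.57382464e+02]
 [ 0.00000000e+00  0.00000000e+00  0.00000000e+00  1.00000000e+00]]
side [[529.54008104   0.         280.31175018]
 [  0.         529.54008104 207.57320761]
 [  0.           0.           1.        ]] [[-8.25978315e-01  3.27319038e-01 -4.58935803e-01  1.02269278e+02]
 [-5.63582211e-01 -4.62734755e-01  6.84289148e-01  8.48358407e+02]
 [ 1.16153192e-02  8.23856052e-01  5.66680060e-01  7.23608278e+02]
 [ 0.00000000e+00  0.00000000e+00  0.00000000e+00  1.00000000e+00]]
{'t': 0.1, 'joint_pos': array([ 1.16100904,  0.46832665, -0.01159434,  1.60350056,  0.00602714,
        1.0714148 , -0.05625062]), 'joint_vel': array([ 1.81509609e-04, -2.48050028e-03,  3.05152399e-04, -3.10405408e-03,
       -8.68603490e-05,  7.60771340e-05, -3.48391147e-04]), 'joint_torque': array([ 6.32674510e-04, -5.33517587e+01,  2.15290266e-02, -2.51966143e+01,
        1.15223299e-02,  4.34976901e-03, -2.04921912e-05]), 'tcp_pos': array([ 232.83478579, -606.29733165,  205.0220902 ]), 'tool_rot': array([-7.78037964e-04,  9.83231037e-01,  1.82362482e-01, -2.17329769e-04]), 'wrist_force': array([-0.357042  , -0.06463169, -0.19482032]), 'wrist_torque': array([-0.03349653,  0.01107077, -0.00779821]), 'finger_force': 0.0, 'grip_width': 85.45218859266052}
```

View pics/scene0.png

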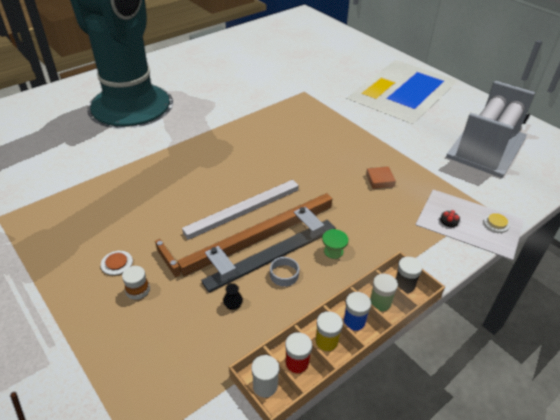

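View pics/side0.png

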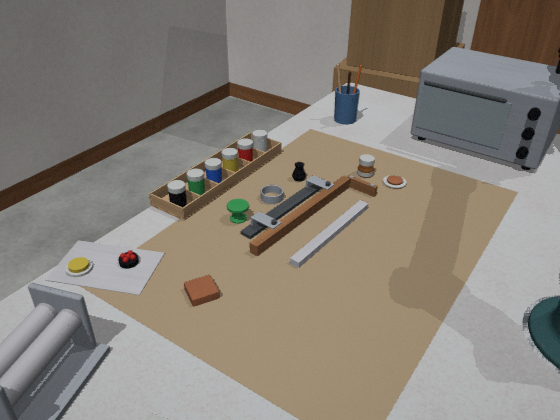

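The scene view shows the bar from (187,232) to (297,187), the rail just beyond it from (180,265) to (332,200), and the stop at (167,253). The small pieces stand near the rail's far side and ends. The side view agrees.

```bash
cat > h.py <<'E'
import numpy as np,cv2
def world(c):
    K=c["camera_matrix"];z=c["z_map"];v,u=np.mgrid[:z.shape[0],:z.shape[1]]
    p=np.stack([(u-K[0,2])/K[0,0]*z,-(v-K[1,2])/K[1,1]*z,-z],-1);T=c["world_from_camera"]
    return p@T[:3,:3].T+T[:3,3]
def plane(c,u,v,h):
    K=c["camera_matrix"];T=c["world_from_camera"]
    d=T[:3,:3]@np.array([(u-K[0,2])/K[0,0],-(v-K[1,2])/K[1,1],-1]);o=T[:3,3]
    return o+d*(h-o[2])/d[2]
E
python3 - <<'E'
from h import *
for n,sb,sr,ss in(("scene",(240,210),(280,225),(162,246)),("side",(330,232),(300,216),(363,187))):
    c=np.load(n+"0.npz");P=world(c);f=c["frame"].astype(int);hsv=cv2.cvtColor(c["frame"],cv2.COLOR_RGB2HSV)
    for nm,s in(("bar",sb),("rail",sr),("stop",ss)):
        print(n,nm,P[s[1],s[0]].round(),hsv[s[1],s[0]])
    x,y,z=P[...,0],P[...,1],P[...,2]
    sat=hsv[...,1]
    ok=c["z_map"]>0
    for nm,m,h in(("bar",(sat<60)&(z>9)&(z<22)&ok,16),("wood",(sat>90)&(z>23)&(z<33)&ok,28),("any",(z>7)&(z<70)&ok,None)):
        k,l,st,_=cv2.connectedComponentsWithStats(m.astype(np.uint8))
        for i in range(1,k):
            if st[i,4]<60: continue
            v,u=np.nonzero(l==i)
            if h: p=np.array([plane(c,a,b,h)[:2] for a,b in zip(u,v)])
            else: p=P[v,u,:2]
            if abs(p.mean(0)[0]-500)>400: continue
            R=cv2.minAreaRect(p.astype(np.float32)); 
            print(n,nm,st[i],p.mean(0).round(1),[np.round(a,1) for a in R],"z",np.percentile(P[v,u,2],[5,50,95]).round(), cv2.boxPoints(R).round().tolist() if h else "")
E
```

```text
scene bar [546. -18.  18.] [132   7 192]
scene rail [634.  20.  19.] [ 13 137  78]
scene stop [ 548. -204.   30.] [ 13 160 153]
scene bar [431   0 129  52 530] [ 316.9 1246.7] [array([ 297.4, 1237.9]), array([523.3,  73.5]), np.float64(1.6)] z [ 9. 16. 21.] [[35.0, 1267.0], [37.0, 1194.0], [560.0, 1208.0], [558.0, 1282.0]]
scene bar [446 129  81  46 928] [753.3 590.2] [array([721.3, 611.7]), array([139.8, 212.9]), np.float64(17.3)] z [10. 13. 19.] [[623.0, 693.0], [686.0, 489.0], [820.0, 531.0], [756.0, 734.0]]
scene bar [ 182  180  116   57 1261] [537.5 -13. ] [array([538.9,  -5.7]), array([281.7,  32.4]), np.float64(86.2)] z [10. 16. 19.] [[514.0, -145.0], [546.0, -147.0], [564.0, 134.0], [532.0, 136.0]]
scene bar [440 211  20  15  84] [835.1 311.8] [array([833.3, 315.8]), array([39.3, 35.3]), np.float64(18.4)] z [10. 14. 17.] [[809.0, 326.0], [820.0, 293.0], [858.0, 305.0], [846.0, 339.0]]
scene bar [ 202  220  133   71 1389] [683.3 -49. ] [array([704.1, -41.2]), array([296.4,  78.6]), np.float64(85.5)] z [ 9. 11. 19.] [[653.0, -186.0], [732.0, -192.0], [755.0, 103.0], [677.0, 110
[... 6433 characters left out ...]
2.1]), array([50.8, 50.4]), np.float64(22.6)] z [ 8. 40. 43.] 
side any [ 290  200   79   67 1057] [533.5  11.7] [array([534.2,  -3.9]), array([285.8,  27.8]), np.float64(86.1)] z [ 9. 17. 19.] 
side any [119 250  20  18 261] [825.4 328.8] [array([829.7, 325.6]), array([40.2, 40.2]), np.float64(30.9)] z [ 9. 16. 25.] 
side any [ 66 257  27  19 379] [892.5 399.7] [array([895.3, 398.4]), array([51.6, 48.5]), np.float64(43.2)] z [ 8. 16. 19.] 
side any [184 275  36  30 724] [640.9 312.6] [array([644.2, 309.3]), array([55.8, 56.1]), np.float64(61.7)] z [10. 20. 23.] 
side any [  11  323   99   97 4185] [691.4 590. ] [array([689. , 605.7]), array([ 76.5, 194.5]), np.float64(17.0)] z [11. 13. 40.]
```

Bar is centred near (535, -3) at about 86.1°, and the rail lies at about 85.3° with a gap of about 66 mm. The bar's end is about 54 mm from the stop, within the ranges given. Now I'll move to a point behind the bar's middle with the gripper shut and its flat side parallel to the bar.

send_rows:
  deltas:
    - [[16, 37, 0], -0.1, 1]
    - [[32, 74, 0], -0.2, 1]
    - [[48, 111, 0], -0.3, 1]
    - [[64, 148, 0], -0.4, 1]
    - [[80, 185, 0], -0.436, 1]
    - [[96, 222, 0], -0.436, 1]
    - [[112, 259, 0], -0.436, 1]
    - [[128, 296, 0], -0.436, 1]

```text
t: 0.77
tcp_pos: [361.2, -308.7, 205.7]
tool_rot: [-0.0, 0.999, -0.035, -0.0]
wrist_force: [0.2, 0.1, 1.1]
grip_width: -0.1
finger_force: 0.0
```

send_rows:
  deltas:
    - [[16, 38, -10], 0, 1]
    - [[32, 76, -20], 0, 1]
    - [[48, 114, -40], 0, 1]
    - [[64, 152, -60], 0, 1]
    - [[80, 190, -80], 0, 1]
    - [[96, 228, -100], 0, 1]
    - [[112, 266, -110], 0, 1]
    - [[125, 301, -120], 0, 1]

```text
t: 1.43
tcp_pos: [480.5, -22.2, 88.9]
tool_rot: [0.0, 0.999, -0.035, -0.001]
wrist_force: [0.7, -1.1, 0.2]
grip_width: 0.2
finger_force: 0.0
```

send_rows:
  deltas:
    - [[0, 5, -15], 0, 1]
    - [[0, 5, -30], 0, 1]
    - [[0, 5, -45], 0, 1]
    - [[0, 5, -60], 0, 1]
    - [[0, 5, -70], 0, 1]
    - [[0, 5, -77], 0, 1]
    - [[0, 5, -79], 0, 1]
    - [[0, 5, -79], 0, 1]

```text
t: 2.1
tcp_pos: [480.4, -18.8, 10.8]
tool_rot: [0.0, 0.999, -0.035, -0.0]
wrist_force: [0.6, 0.1, 0.1]
grip_width: -0.1
finger_force: 0.0
```

```bash
python3 - <<'E'
from workcell import r
import cv2,numpy as np
s=r.sense();print(s['tcp_pos'],s['wrist_force'],s['tool_rot'])
c=r.read_camera("side");a=c["frame"][130:330,180:460,::-1];cv2.imwrite("pics/side1.png",cv2.resize(a,None,fx=2.8,fy=2.8))
E
```

```text
[480.43762234 -18.80485963  10.82610731] [0.59068015 0.06192519 0.0973045 ] [ 1.11603623e-05  9.99397834e-01 -3.46958927e-02 -4.04131485e-04]
```

View pics/side1.png

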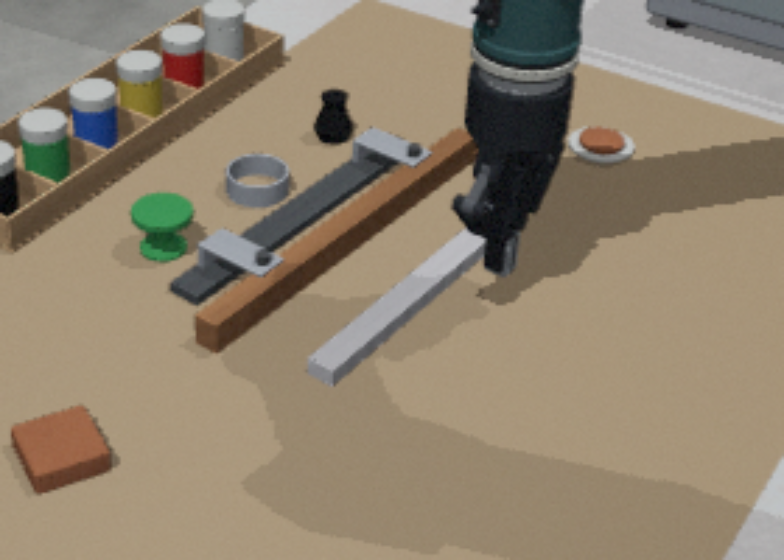

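The side view shows the shut fingers at (500,255) beside the bar's near side, slightly towards the stop from its middle, with clear space all round.

send_rows:
  deltas:
    - [[0, 8, -3], 0, 1]
    - [[0, 16, -3], 0, 1]
    - [[4, 16, -3], 0, 1]
    - [[8, 16, -3], 0, 1]
    - [[12, 15, -3], 0, 1]
    - [[16, 15, -3], 0, 1]
    - [[20, 15, -3], 0, 1]
    - [[24, 14, -3], 0, 1]

```text
t: 2.82
tcp_pos: [505.2, -4.9, 8.1]
tool_rot: [-0.0, 0.999, -0.035, 0.0]
wrist_force: [0.6, 1.2, -0.1]
grip_width: 0.3
finger_force: 0.0
```

send_rows:
  deltas:
    - [[2, 0, 0], 0, 1]
    - [[4, 0, 0], 0, 1]
    - [[6, -0.5, 0], 0, 1]
    - [[8, -0.5, 0], 0, 1]
    - [[10, -1, 0], 0, 1]
    - [[12, -1, 0], 0, 1]
    - [[14, -1, 0], 0, 1]
    - [[16, -1, 0], 0, 1]

```text
t: 3.48
tcp_pos: [520.9, -5.7, 8.1]
tool_rot: [0.0, 0.999, -0.035, -0.0]
wrist_force: [0.3, 0.4, 0.3]
grip_width: -0.3
finger_force: 0.0
```

send_rows:
  deltas:
    - [[3, 0, 0], 0, 1]
    - [[6, -0.5, 0], 0, 1]
    - [[9, -0.5, 0], 0, 1]
    - [[12, -1, 0], 0, 1]
    - [[15, -1, 0], 0, 1]
    - [[18, -1.5, 0], 0, 1]
    - [[21, -1.5, 0], 0, 1]
    - [[24, -2, 0], 0, 1]

```text
t: 4.15
tcp_pos: [545.0, -7.7, 8.1]
tool_rot: [-0.0, 0.999, -0.035, -0.0]
wrist_force: [-0.3, 0.1, -0.0]
grip_width: 0.1
finger_force: 0.0
```

```bash
cat > m.py <<'E'
from workcell import r
from h import *
def bar(save=None):
    s=r.sense();print("tcp",s['tcp_pos'].round(1),"F",s['wrist_force'].round(2),"t",s['t'])
    for n in("side","scene"):
        c=r.read_camera(n);P=world(c);hsv=cv2.cvtColor(c["frame"],cv2.COLOR_RGB2HSV);z=P[...,2]
        m=((hsv[...,1]<50)&(hsv[...,2]>100)&(z>9)&(z<22)&(P[...,0]<660)&(P[...,0]>450)&(abs(P[...,1])<210)).astype(np.uint8)
        k,l,st,_=cv2.connectedComponentsWithStats(m)
        v,u=np.nonzero(np.isin(l,[i for i in range(1,k) if st[i,4]>40]))
        p=np.array([plane(c,a,b,16)[:2] for a,b in zip(u,v)],np.float32)
        R=cv2.minAreaRect(p);print(n,[np.round(a,2) for a in R],cv2.boxPoints(R).round().tolist())
        if save and n=="side": cv2.imwrite(f"pics/{save}.png",cv2.resize(c["frame"][130:330,180:460,::-1],None,fx=2.8,fy=2.8))
E
python3 -c "
from m import *
bar('side2')"
```

```text
tcp [545.   -7.7   8.1] F [-0.3   0.14 -0.04] t 4.15
side [array([ 5.3315e+02, -3.5000e-01]), array([289.45,  29.39]), np.float64(86.13)] [[509.0, -144.0], [538.0, -146.0], [558.0, 143.0], [528.0, 145.0]]
scene [array([539.06,  -6.15]), array([282.61,  31.98]), np.float64(86.12)] [[514.0, -146.0], [545.0, -148.0], [565.0, 134.0], [533.0, 136.0]]
```

View pics/side2.png

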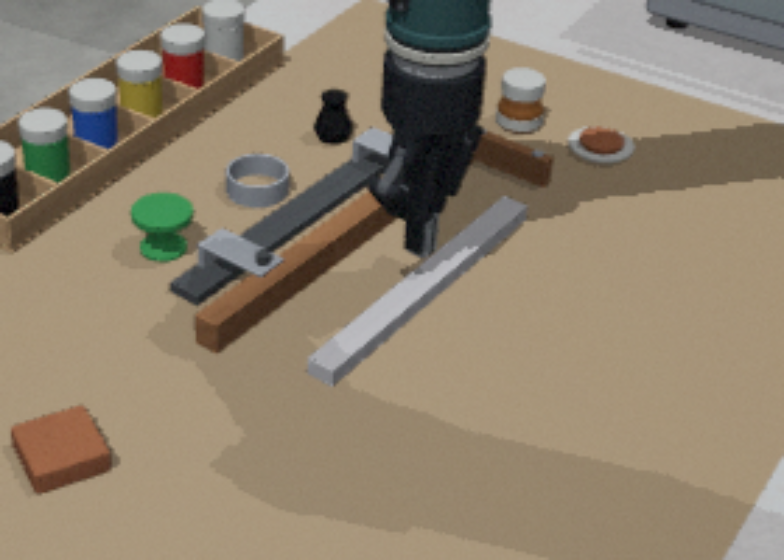

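The picture shows the fingertip at (425,250), over or beyond the bar, and the bar has not moved. I'll measure where the fingertip really is.

```bash
python3 - <<'E'
from m import *
c=r.read_camera("side");P=world(c)
for v in range(200,232,2): print(v,[tuple(P[v,u].round().astype(int)) for u in range(322,340,4)])
c=r.read_camera("scene");P=world(c)
m=(P[...,2]>5)&(P[...,2]<70)&(abs(P[...,0]-545)<40)&(abs(P[...,1]+7)<40)
q=P[m];
for a in range(5,70,5):
    k=(q[:,2]>=a)&(q[:,2]<a+5); print(a,k.sum(),q[k].min(0).round(),q[k].max(0).round()) if k.any() else 0
cv2.imwrite("pics/scene1.png",cv2.resize(c["frame"][140:300,140:360,::-1],None,fx=3.5,fy=3.5))
E
```

```text
200 [(np.int64(535), np.int64(50), np.int64(122)), (np.int64(536), np.int64(32), np.int64(112)), (np.int64(539), np.int64(7), np.int64(98)), (np.int64(530), np.int64(7), np.int64(101)), (np.int64(531), np.int64(-16), np.int64(88))]
202 [(np.int64(536), np.int64(48), np.int64(116)), (np.int64(535), np.int64(32), np.int64(107)), (np.int64(543), np.int64(-2), np.int64(85)), (np.int64(534), np.int64(-3), np.int64(88)), (np.int64(531), np.int64(-17), np.int64(82))]
204 [(np.int64(540), np.int64(40), np.int64(105)), (np.int64(536), np.int64(29), np.int64(100)), (np.int64(538), np.int64(7), np.int64(87)), (np.int64(534), np.int64(-2), np.int64(84)), (np.int64(531), np.int64(-16), np.int64(77))]
206 [(np.int64(549), np.int64(23), np.int64(87)), (np.int64(537), np.int64(28), np.int64(94)), (np.int64(533), np.int64(16), np.int64(89)), (np.int64(532), np.int64(0), np.int64(81)), (np.int64(575), np.int64(-107), np.int64(4))]
208 [(np.int64(605), np.int64(-83), np.int64(0)), (np.int64(535), np.int64(30), np.int64(91)), (np.int64(535), np.int64(12), np.int64(81)), (np.int64(535), np.int64(-8), np.
[... 2364 characters left out ...]
[(np.int64(559), np.int64(-3), np.int64(2)), (np.int64(543), np.int64(8), np.int64(16)), (np.int64(536), np.int64(1), np.int64(15)), (np.int64(526), np.int64(3), np.int64(20)), (np.int64(524), np.int64(-14), np.int64(10))]
5 53 [544. -47.   5.] [552.  33.  10.]
10 92 [522. -47.  10.] [550.  32.  15.]
15 216 [521. -46.  15.] [550.  33.  20.]
20 1 [549.  28.  20.] [549.  28.  20.]
30 1 [552. -16.  35.] [552. -16.  35.]
35 11 [549. -17.  35.] [556.  -4.  40.]
40 14 [549. -22.  41.] [557.   1.  45.]
45 27 [540. -24.  45.] [557.   2.  50.]
50 28 [538. -23.  50.] [557.   4.  55.]
55 27 [536. -24.  55.] [555.   1.  60.]
60 24 [538. -23.  60.] [556.   3.  64.]
65 21 [547. -22.  65.] [556.   3.  69.]
```

View pics/scene1.png

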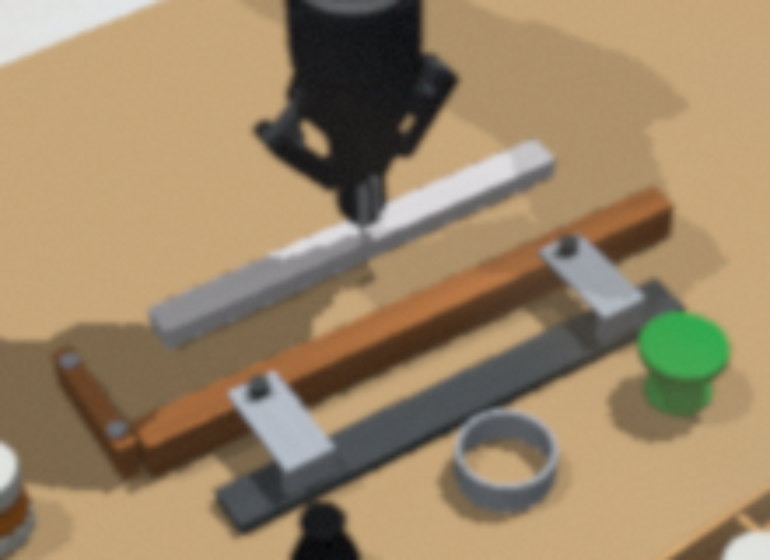

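The depth readings put the real fingertip near z = 37 mm, though the TCP reads 8. So the fingers passed about 20 mm above the bar without touching it. I'll go back behind the bar and lower the tool step by step, watching the force.

send_rows:
  deltas:
    - [[-10, 1, 0], 0, 1]
    - [[-22, 1, 0], 0, 1]
    - [[-34, 2, 0], 0, 1]
    - [[-46, 3, 0], 0, 1]
    - [[-57, 4, 0], 0, 1]
    - [[-57, 4, -3], 0, 1]
    - [[-57, 4, -7], 0, 1]
    - [[-57, 4, -10], 0, 1]

```text
t: 5.02
tcp_pos: [488.1, -3.8, -2.1]
tool_rot: [-0.0, 0.999, -0.035, 0.0]
wrist_force: [0.5, -1.1, -0.1]
grip_width: 0.5
finger_force: 0.0
```

send_rows:
  deltas:
    - [[0, 0, -2], 0, 1]
    - [[0, 0, -4], 0, 1]
    - [[0, 0, -6], 0, 1]
    - [[0, 0, -8], 0, 1]
    - [[0, 0, -10], 0, 1]
    - [[0, 0, -11], 0, 1]
    - [[0, 0, -12], 0, 1]
    - [[0, 0, -12], 0, 1]

```text
t: 5.68
tcp_pos: [487.6, -3.7, -14.1]
tool_rot: [0.0, 0.999, -0.035, -0.0]
wrist_force: [-0.0, -0.1, 0.5]
grip_width: 0.1
finger_force: 0.0
```

```bash
python3 - <<'E'
from m import *
s=r.sense();print(s['tcp_pos'],s['wrist_force'],s['tool_rot'])
for n in("side","scene"):
    c=r.read_camera(n);P=world(c);V=c["frame"].max(-1)
    m=(V<75)&(P[...,2]>4)&(P[...,2]<60)&(abs(P[...,0]-490)<45)&(abs(P[...,1]+5)<35)
    q=P[m]
    for a in range(4,60,4):
        k=(q[:,2]>=a)&(q[:,2]<a+4); print(n,a,k.sum(),q[k].min(0).round(),q[k].max(0).round()) if k.any() else 0
E
```

```text
[487.57315339  -3.72139474 -14.05449037] [-0.01188966 -0.05941836  0.47786839] [ 8.08994488e-06  9.99400178e-01 -3.46303887e-02 -1.39893672e-04]
side 8 2 [490. -35.  10.] [520.  -2.  11.]
side 12 2 [490.   1.  14.] [493.   3.  14.]
side 16 5 [476.  -3.  16.] [489.   6.  20.]
side 20 14 [475.  -8.  20.] [493.   9.  24.]
side 24 9 [475.  -3.  26.] [493.   9.  28.]
side 28 10 [476.  -6.  29.] [493.  10.  31.]
side 32 18 [476.  -4.  32.] [494.  13.  36.]
side 36 13 [476.  -4.  37.] [494.  10.  40.]
side 40 13 [475.  -5.  40.] [496.   9.  44.]
side 44 10 [476.  -8.  44.] [484.  10.  48.]
side 48 4 [475.  -9.  49.] [481.   8.  51.]
side 52 7 [474. -11.  53.] [496.   5.  56.]
side 56 21 [472. -31.  56.] [495.  26.  60.]
scene 16 5 [491. -11.  17.] [499.  -2.  20.]
scene 20 9 [491. -16.  20.] [499.  -2.  23.]
scene 24 18 [484. -17.  24.] [499.   6.  28.]
scene 28 11 [486. -19.  28.] [498.   6.  32.]
scene 32 15 [488. -19.  32.] [501.   6.  36.]
scene 36 14 [484. -19.  37.] [500.   6.  40.]
scene 40 17 [483. -20.  40.] [502.   6.  44.]
scene 44 14 [485. -19.  45.] [500.   5.  48.]
scene 48 16 [492. -20.  48.] [501.   5.  52.]
scene 52 10 [493. -20.  52.] [500.   0.  55.]
scene 56 29 [486. -27.  56.] [502.  19.  60.]
```

That confirms the offset: the fingertip is at about 15 mm while the TCP reads -14. I'll go down 9 mm more and then push.

send_rows:
  deltas:
    - [[0, 0, -3], 0, 1]
    - [[0, 0, -6], 0, 1]
    - [[0, 0, -9], 0, 1]
    - [[4, 0, -9], 0, 1]
    - [[8, 0, -9], 0, 1]
    - [[12, 0, -9], 0, 1]
    - [[15, -1, -9], 0, 1]
    - [[18, -1, -9], 0, 1]

```text
t: 6.45
tcp_pos: [506.3, -4.9, -22.8]
tool_rot: [0.0, 0.999, -0.035, 0.0]
wrist_force: [0.4, -0.4, -0.0]
grip_width: -0.0
finger_force: 0.0
```

send_rows:
  deltas:
    - [[2, 0, 0], 0, 1]
    - [[4, 0, 0], 0, 1]
    - [[6, -0.5, 0], 0, 1]
    - [[8, -0.5, 0], 0, 1]
    - [[10, -1, 0], 0, 1]
    - [[12, -1, 0], 0, 1]
    - [[14, -1, 0], 0, 1]
    - [[16, -1, 0], 0, 1]

```text
t: 7.12
tcp_pos: [521.6, -5.8, -23.0]
tool_rot: [0.0, 0.999, -0.035, -0.0]
wrist_force: [-0.7, -0.3, -0.9]
grip_width: 0.1
finger_force: 0.5
```

```bash
python3 -c "
from m import *
bar()"
```

```text
tcp [521.6  -5.8 -23. ] F [-0.73 -0.32 -0.92] t 7.1167
side [array([542.26,  -0.76]), array([289.61,  28.87]), np.float64(85.95)] [[518.0, -144.0], [546.0, -146.0], [567.0, 143.0], [538.0, 145.0]]
scene [array([548.34,  -6.38]), array([281.96,  32.59]), np.float64(86.43)] [[523.0, -146.0], [556.0, -148.0], [573.0, 133.0], [541.0, 135.0]]
```

send_rows:
  deltas:
    - [[2.5, 0, 0], 0, 1]
    - [[5, -0.5, 0], 0, 1]
    - [[7.5, -0.5, 0], 0, 1]
    - [[10, -1, 0], 0, 1]
    - [[12.5, -1, 0], 0, 1]
    - [[15, -1, 0], 0, 1]
    - [[17.5, -1.5, 0], 0, 1]
    - [[20, -1.5, 0], 0, 1]

```text
t: 7.88
tcp_pos: [541.9, -7.4, -22.9]
tool_rot: [0.0, 0.999, -0.035, -0.0]
wrist_force: [-1.7, -0.7, 0.7]
grip_width: -0.1
finger_force: 0.5
```

send_rows:
  deltas:
    - [[2.5, 0, 0], 0, 1]
    - [[5, -0.5, 0], 0, 1]
    - [[7.5, -0.5, 0], 0, 1]
    - [[10, -1, 0], 0, 1]
    - [[12.5, -1, 0], 0, 1]
    - [[15, -1, 0], 0, 1]
    - [[17.5, -1.5, 0], 0, 1]
    - [[20, -1.5, 0], 0, 1]

```text
t: 8.55
tcp_pos: [561.9, -8.8, -22.9]
tool_rot: [0.0, 0.999, -0.035, -0.0]
wrist_force: [-0.8, -0.8, -0.1]
grip_width: -0.1
finger_force: 0.5
```

```bash
python3 - <<'E'
from m import *
bar("side3")
# rail near-face top edge, from scene: brown mask at h 28
for n in("scene","side"):
    c=r.read_camera(n);P=world(c);hsv=cv2.cvtColor(c["frame"],cv2.COLOR_RGB2HSV);z=P[...,2]
    m=(hsv[...,1]>90)&(z>23)&(z<34)&(P[...,0]>570)&(P[...,0]<680)&(P[...,1]>-180)&(P[...,1]<170)
    v,u=np.nonzero(m);p=np.array([plane(c,a,b,28)[:2] for a,b in zip(u,v)])
    E=[]
    for y in range(-160,150,15):
        k=abs(p[:,1]-y)<8
        if k.sum()>10: E.append((y,np.percentile(p[k,0],3),np.percentile(p[k,0],97)))
    E=np.array(E);print(n,np.polyfit(E[:,0],E[:,1],1),np.polyfit(E[:,0],E[:,2],1))
E
```

```text
tcp [561.9  -8.8 -22.9] F [-0.83 -0.77 -0.08] t 8.55
side [array([583.07,  -4.72]), array([288.04,  29.  ]), np.float64(86.44)] [[560.0, -148.0], [589.0, -149.0], [606.0, 138.0], [578.0, 140.0]]
scene [array([586.16,  -9.42]), array([282.39,  27.16]), np.float64(85.96)] [[563.0, -149.0], [590.0, -151.0], [610.0, 130.0], [583.0, 132.0]]
scene [7.79276510e-02 6.12363722e+02] [8.11043759e-02 6.34260567e+02]
side [5.40587024e-02 6.09924114e+02] [7.54099713e-02 6.32568550e+02]
```

View pics/side3.png

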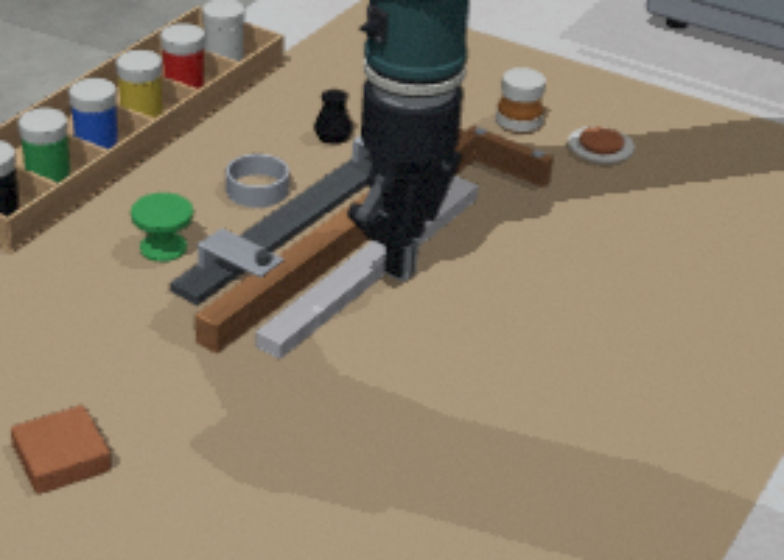

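The bar has followed straight and now runs beside the rail, from (480,185) to (270,345), with a gap of about 13 mm. I'll approach more slowly.

send_rows:
  deltas:
    - [[1.2, 0, 0], -0.003, 1]
    - [[2.4, -0.2, 0], -0.006, 1]
    - [[3.6, -0.3, 0], -0.009, 1]
    - [[4.8, -0.4, 0], -0.012, 1]
    - [[6, -0.5, 0], -0.012, 1]
    - [[7.2, -0.6, 0], -0.012, 1]
    - [[8.4, -0.7, 0], -0.012, 1]
    - [[9.5, -0.8, 0], -0.012, 1]

```text
t: 9.42
tcp_pos: [571.3, -9.6, -22.9]
tool_rot: [0.0, 0.999, -0.041, -0.0]
wrist_force: [-1.6, -0.0, -0.6]
grip_width: 0.3
finger_force: 0.6
```

send_rows:
  deltas:
    - [[0.3, 0, 0], 0, 1]
    - [[0.6, 0, 0], 0, 1]
    - [[0.9, 0, 0], 0, 1]
    - [[1.2, -0.1, 0], 0, 1]
    - [[1.5, -0.1, 0], 0, 1]
    - [[1.8, -0.1, 0], 0, 1]
    - [[2.1, -0.2, 0], 0, 1]
    - [[2.4, -0.2, 0], 0, 1]

```text
t: 10.08
tcp_pos: [573.6, -9.7, -22.9]
tool_rot: [-0.0, 0.999, -0.041, -0.0]
wrist_force: [-1.0, 0.3, 0.0]
grip_width: -0.1
finger_force: 0.6
```

send_rows:
  deltas:
    - [[0.3, 0, 0], 0, 1]
    - [[0.6, 0, 0], 0, 1]
    - [[0.9, 0, 0], 0, 1]
    - [[1.2, -0.1, 0], 0, 1]
    - [[1.5, -0.1, 0], 0, 1]
    - [[1.8, -0.1, 0], 0, 1]
    - [[1.8, -0.1, 0], 0, 1]
    - [[1.8, -0.1, 0], 0, 1]

```text
t: 10.75
tcp_pos: [575.5, -9.8, -22.9]
tool_rot: [-0.0, 0.999, -0.041, 0.0]
wrist_force: [-1.1, 0.7, -1.5]
grip_width: 0.2
finger_force: 0.5
```

```bash
python3 - <<'E'
from m import *
bar()
E
```

```text
tcp [575.5  -9.8 -22.9] F [-1.1   0.66 -1.53] t 10.75
side [array([597.18,  -5.65]), array([288.05,  29.16]), np.float64(85.7)] [[572.0, -148.0], [601.0, -150.0], [623.0, 137.0], [593.0, 139.0]]
scene [array([592.52, -10.03]), array([282.06,  12.67]), np.float64(85.54)] [[575.0, -150.0], [588.0, -151.0], [610.0, 130.0], [597.0, 131.0]]
```

send_rows:
  deltas:
    - [[0.2, 0, 0], 0, 1]
    - [[0.4, 0, 0], 0, 1]
    - [[0.6, 0, 0], 0, 1]
    - [[0.8, 0, 0], 0, 1]
    - [[1.0, 0, 0], 0, 1]
    - [[1.2, 0, 0], 0, 1]
    - [[1.2, 0, 0], 0, 1]
    - [[1.2, 0, 0], 0, 1]

```text
t: 11.52
tcp_pos: [575.7, -9.9, -23.1]
tool_rot: [0.0, 0.999, -0.041, -0.001]
wrist_force: [-5.7, -0.1, 2.6]
grip_width: 0.0
finger_force: 2.5
```

send_rows:
  deltas:
    - [[0.2, 0, 0], 0, 1]
    - [[0.4, 0, 0], 0, 1]
    - [[0.6, 0, 0], 0, 1]
    - [[0.8, 0, 0], 0, 1]
    - [[1.0, 0, 0], 0, 1]
    - [[1.2, 0, 0], 0, 1]
    - [[1.2, 0, 0], 0, 1]
    - [[1.2, 0, 0], 0, 1]

```text
t: 12.18
tcp_pos: [575.6, -9.9, -23.4]
tool_rot: [0.0, 0.999, -0.041, -0.002]
wrist_force: [-8.7, 1.2, 3.4]
grip_width: 0.1
finger_force: 3.7
```

Contact with the rail is at TCP x = 575.6, with about 8.7 N and roughly 3.5 N/mm of stiffness. Next I'll back off and go round to the bar's far end.

send_rows:
  deltas:
    - [[-1, 0, 0], 0, 1]
    - [[-2, 0, 0], 0, 1]
    - [[-4, 0, 0], 0, 1]
    - [[-10, 0, 0], 0, 1]
    - [[-20, 0, 0], 0, 1]
    - [[-28, 10, 0], 0, 1]
    - [[-28, 40, 0], 0, 1]
    - [[-28, 75, 0], 0, 1]

```text
t: 12.85
tcp_pos: [548.9, 63.6, -22.8]
tool_rot: [0.001, 0.999, -0.043, 0.0]
wrist_force: [0.7, 1.3, 0.4]
grip_width: 0.2
finger_force: 0.0
```

send_rows:
  deltas:
    - [[0, 30, 0], 0, 1]
    - [[0, 60, 0], 0, 1]
    - [[5, 85, 0], 0, 1]
    - [[15, 105, 0], 0, 1]
    - [[30, 112, 0], 0, 1]
    - [[42, 112, 0], 0, 1]
    - [[52, 112, 0], 0, 1]
    - [[60, 112, 0], 0, 1]

```text
t: 13.52
tcp_pos: [610.0, 177.4, -22.8]
tool_rot: [0.0, 0.999, -0.04, 0.0]
wrist_force: [-0.9, -0.6, -0.4]
grip_width: 0.3
finger_force: 0.0
```

```bash
python3 - <<'E'
from m import *
bar("side4")
E
```

```text
tcp [610.  177.4 -22.8] F [-0.88 -0.63 -0.36] t 13.5167
side [array([596.02,  -6.34]), array([286.53,  32.35]), np.float64(85.33)] [[568.0, -148.0], [600.0, -150.0], [624.0, 135.0], [592.0, 138.0]]
scene [array([592.42, -10.74]), array([279.76,  12.74]), np.float64(85.32)] [[575.0, -150.0], [587.0, -151.0], [610.0, 128.0], [597.0, 129.0]]
```

View pics/side4.png

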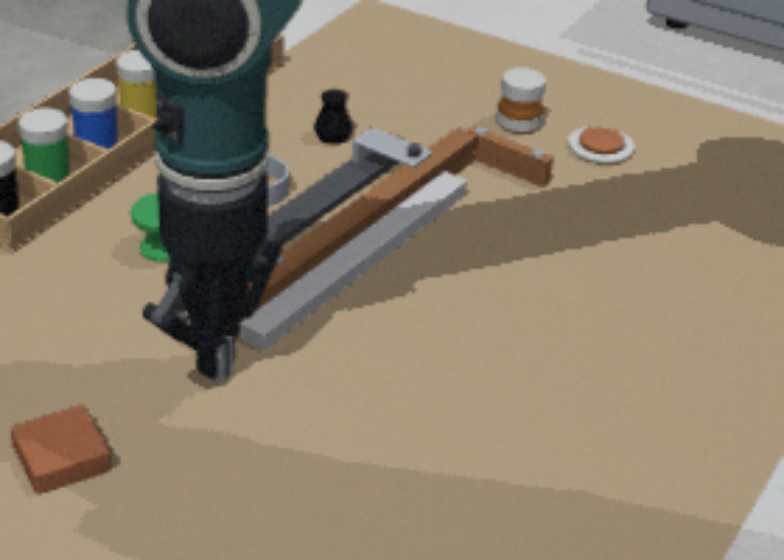

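The bar lies parallel along the rail, from (460,185) to (255,330), and the fingers stand just off its far end at (215,365). Now I'll push it along the rail.

send_rows:
  deltas:
    - [[-0.4, -5, 0], 0, 1]
    - [[-0.8, -10, 0], 0, 1]
    - [[-1.2, -15, 0], 0, 1]
    - [[-1.6, -20, 0], 0, 1]
    - [[-2, -25, 0], 0, 1]
    - [[-2.3, -29, 0], 0, 1]
    - [[-2.6, -33, 0], 0, 1]
    - [[-2.9, -36, 0], 0, 1]

```text
t: 14.28
tcp_pos: [606.9, 140.9, -22.8]
tool_rot: [-0.0, 0.999, -0.041, 0.0]
wrist_force: [-0.8, 1.7, -0.3]
grip_width: 0.0
finger_force: 0.6
```

send_rows:
  deltas:
    - [[-0.2, -2.5, 0], 0, 1]
    - [[-0.4, -5, 0], 0, 1]
    - [[-0.6, -7.5, 0], 0, 1]
    - [[-0.8, -10, 0], 0, 1]
    - [[-1, -12.5, 0], 0, 1]
    - [[-1.2, -15, 0], 0, 1]
    - [[-1.4, -17.5, 0], 0, 1]
    - [[-1.6, -20, 0], 0, 1]

```text
t: 14.95
tcp_pos: [605.2, 121.0, -22.8]
tool_rot: [-0.0, 0.999, -0.041, -0.0]
wrist_force: [-0.4, 1.7, 1.2]
grip_width: 0.1
finger_force: 0.7
```

```bash
python3 - <<'E'
from m import *
bar()
E
```

```text
tcp [605.2 121.  -22.8] F [-0.37  1.73  1.21] t 14.95
side [array([594.46, -36.05]), array([277.13,  29.15]), np.float64(85.49)] [[569.0, -173.0], [598.0, -175.0], [620.0, 101.0], [591.0, 103.0]]
scene [array([590.71, -35.26]), array([280.32,  12.63]), np.float64(85.27)] [[573.0, -174.0], [585.0, -175.0], [609.0, 104.0], [596.0, 105.0]]
```

send_rows:
  deltas:
    - [[-0.2, -2.5, 0], 0, 1]
    - [[-0.4, -5, 0], 0, 1]
    - [[-0.6, -7.5, 0], 0, 1]
    - [[-0.8, -10, 0], 0, 1]
    - [[-1, -12.5, 0], 0, 1]
    - [[-1.2, -15, 0], 0, 1]
    - [[-1.4, -17, 0], 0, 1]
    - [[-1.5, -19, 0], 0, 1]

```text
t: 15.72
tcp_pos: [603.7, 101.8, -22.9]
tool_rot: [0.0, 0.999, -0.041, -0.0]
wrist_force: [-0.1, 1.1, 0.3]
grip_width: -0.0
finger_force: 0.5
```

send_rows:
  deltas:
    - [[0, -0.7, 0], 0, 1]
    - [[-0.1, -1.4, 0], 0, 1]
    - [[-0.1, -2.1, 0], 0, 1]
    - [[-0.2, -2.8, 0], 0, 1]
    - [[-0.2, -3.5, 0], 0, 1]
    - [[-0.3, -4.2, 0], 0, 1]
    - [[-0.3, -4.9, 0], 0, 1]
    - [[-0.4, -5.5, 0], 0, 1]

```text
t: 16.38
tcp_pos: [603.3, 96.6, -22.9]
tool_rot: [0.0, 0.999, -0.041, -0.0]
wrist_force: [0.2, 2.0, -0.0]
grip_width: -0.2
finger_force: 0.6
```

```bash
python3 - <<'E'
from m import *
bar("side5")
E
```

```text
tcp [603.3  96.6 -22.9] F [ 0.21  1.96 -0.  ] t 16.3833
side [array([592.09, -59.64]), array([277.8 ,  29.62]), np.float64(85.62)] [[567.0, -197.0], [596.0, -199.0], [617.0, 78.0], [588.0, 80.0]]
scene [array([588.36, -58.73]), array([279.86,  17.5 ]), np.float64(86.57)] [[571.0, -198.0], [589.0, -199.0], [605.0, 80.0], [588.0, 81.0]]
```

View pics/side5.png

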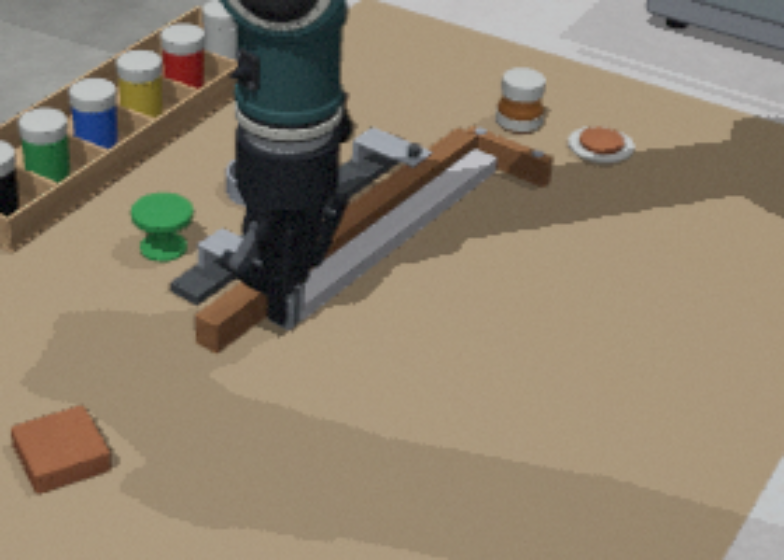

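The bar's near end, at (490,160), is now a few millimetres from the stop. I'll creep the rest of the way.

send_rows:
  deltas:
    - [[0, -0.4, 0], 0, 1]
    - [[0, -0.8, 0], 0, 1]
    - [[-0.1, -1.2, 0], 0, 1]
    - [[-0.1, -1.6, 0], 0, 1]
    - [[-0.1, -2, 0], 0, 1]
    - [[-0.2, -2.4, 0], 0, 1]
    - [[-0.2, -2.8, 0], 0, 1]
    - [[-0.2, -3.2, 0], 0, 1]

```text
t: 17.15
tcp_pos: [603.1, 93.4, -22.9]
tool_rot: [0.0, 0.999, -0.041, -0.0]
wrist_force: [-0.3, 1.1, -0.2]
grip_width: -0.2
finger_force: 0.7
```

send_rows:
  deltas:
    - [[0, -0.3, 0], 0, 1]
    - [[0, -0.6, 0], 0, 1]
    - [[-0.1, -0.9, 0], 0, 1]
    - [[-0.1, -1.2, 0], 0, 1]
    - [[-0.1, -1.5, 0], 0, 1]
    - [[-0.2, -1.8, 0], 0, 1]
    - [[-0.2, -2.1, 0], 0, 1]
    - [[-0.2, -2.4, 0], 0, 1]

```text
t: 17.82
tcp_pos: [603.1, 92.5, -22.8]
tool_rot: [-0.001, 0.999, -0.04, 0.0]
wrist_force: [1.2, 6.0, -1.8]
grip_width: -0.1
finger_force: 2.9
```

The bar is butted against the stop with 6 N. Next I'll go round to the robot's side of the bar, near its stop end.

send_rows:
  deltas:
    - [[0, 1.5, 0], 0, 1]
    - [[0, 4, 0], 0, 1]
    - [[0, 15, 0], 0, 1]
    - [[-10, 25, 0], 0, 1]
    - [[-30, 25, 0], 0, 1]
    - [[-50, 25, 0], 0, 1]
    - [[-62, 15, 0], 0, 1]
    - [[-62, -10, 0], 0, 1]

```text
t: 18.48
tcp_pos: [536.7, 86.3, -23.0]
tool_rot: [-0.001, 0.999, -0.036, -0.002]
wrist_force: [0.6, 0.3, -1.0]
grip_width: -0.1
finger_force: 0.0
```

send_rows:
  deltas:
    - [[0, -35, 0], 0, 1]
    - [[0, -70, 0], 0, 1]
    - [[0, -105, 0], 0, 1]
    - [[0, -140, 0], 0, 1]
    - [[0, -175, 0], 0, 1]
    - [[0, -210, 0], 0, 1]
    - [[0, -233, 0], 0, 1]
    - [[2, -236, 0], 0, 1]

```text
t: 19.15
tcp_pos: [541.5, -160.8, -22.9]
tool_rot: [0.002, 0.999, -0.044, -0.0]
wrist_force: [-1.0, -0.0, 0.3]
grip_width: -0.4
finger_force: 0.0
```

```bash
python3 - <<'E'
from m import *
bar("side6")
E
```

```text
tcp [ 541.5 -160.8  -22.9] F [-1.01 -0.01  0.27] t 19.15
side [array([594.22, -54.17]), array([277.63,  28.08]), np.float64(85.5)] [[569.0, -191.0], [597.0, -194.0], [619.0, 83.0], [591.0, 85.0]]
scene [array([588.25, -60.56]), array([276.2,  17.5]), np.float64(86.57)] [[571.0, -198.0], [589.0, -199.0], [605.0, 77.0], [588.0, 78.0]]
```

View pics/side6.png

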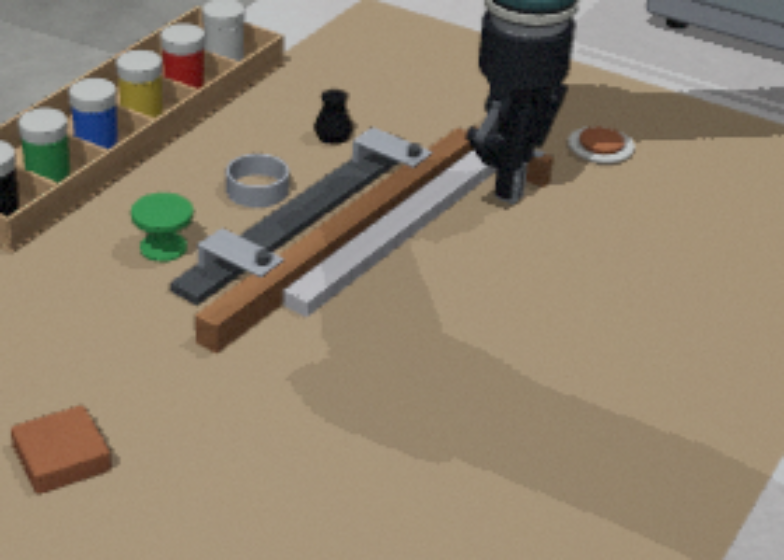

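The bar is at the stop, and the shut fingers wait beside its stop end at (510,190). I'll approach and then press.

send_rows:
  deltas:
    - [[3, 2, 0], 0, 1]
    - [[6, 4, 0], 0, 1]
    - [[9, 4, 0], 0, 1]
    - [[12, 4, 0], 0, 1]
    - [[14, 4, 0], 0, 1]
    - [[15, 4, 0], 0, 1]
    - [[16, 4, 0], 0, 1]
    - [[17, 4, 0], 0, 1]

```text
t: 19.92
tcp_pos: [559.9, -151.0, -22.9]
tool_rot: [0.0, 0.999, -0.041, -0.0]
wrist_force: [0.2, 0.9, 0.4]
grip_width: 0.1
finger_force: 0.0
```

send_rows:
  deltas:
    - [[0.6, 0, 0], 0, 1]
    - [[1.2, -0.1, 0], 0, 1]
    - [[1.8, -0.1, 0], 0, 1]
    - [[2.3, -0.2, 0], 0, 1]
    - [[2.8, -0.2, 0], 0, 1]
    - [[3.2, -0.2, 0], 0, 1]
    - [[3.6, -0.3, 0], 0, 1]
    - [[4, -0.3, 0], 0, 1]

```text
t: 20.58
tcp_pos: [564.0, -151.3, -22.9]
tool_rot: [0.0, 0.999, -0.041, -0.0]
wrist_force: [-0.2, -0.7, 1.0]
grip_width: 0.2
finger_force: 0.0
```

send_rows:
  deltas:
    - [[0.25, 0, 0], 0, 1]
    - [[0.5, 0, 0], 0, 1]
    - [[0.75, 0, 0], 0, 1]
    - [[1, -0.1, 0], 0, 1]
    - [[1.25, -0.1, 0], 0, 1]
    - [[1.5, -0.1, 0], 0, 1]
    - [[1.5, -0.1, 0], 0, 1]
    - [[1.5, -0.1, 0], 0, 1]

```text
t: 21.25
tcp_pos: [564.2, -151.3, -23.2]
tool_rot: [-0.0, 0.999, -0.041, -0.001]
wrist_force: [-4.6, 0.3, 1.6]
grip_width: -0.1
finger_force: 2.6
```

send_rows:
  deltas:
    - [[0.3, 0, 0], 0, 1]
    - [[0.6, 0, 0], 0, 1]
    - [[0.7, 0, 0], 0, 1]
    - [[0.7, 0, 0], 0, 1]
    - [[0.7, 0, 0], 0, 1]
    - [[0.7, 0, 0], 0, 1]
    - [[0.7, 0, 0], 0, 1]
    - [[0.7, 0, 0], 0, 1]

```text
t: 21.92
tcp_pos: [564.1, -151.3, -23.4]
tool_rot: [-0.0, 0.999, -0.041, -0.002]
wrist_force: [-6.7, 0.8, 1.9]
grip_width: -0.2
finger_force: 3.3
```

send_rows:
  deltas:
    - [[0, 0, 0], 0, 1]
    - [[0, 0, 0], 0, 1]
    - [[0, 0, 0], 0, 1]
    - [[0, 0, 0], 0, 1]
    - [[0, 0, 0], 0, 1]
    - [[0, 0, 0], 0, 1]
    - [[0, 0, 0], 0, 1]
    - [[0, 0, 0], 0, 1]

```text
t: 22.58
tcp_pos: [564.1, -151.3, -23.4]
tool_rot: [-0.0, 0.999, -0.041, -0.002]
wrist_force: [-6.9, 0.8, 3.6]
grip_width: -0.3
finger_force: 3.3
```

```bash
python3 - <<'E'
from m import *
bar("scene6")
c=r.read_camera("scene");cv2.imwrite("pics/scene2.png",cv2.resize(c["frame"][140:300,140:360,::-1],None,fx=3.5,fy=3.5))
E
```

```text
tcp [ 564.1 -151.3  -23.4] F [-6.92  0.76  3.65] t 22.5833
side [array([595.09, -42.31]), array([256.63,  28.96]), np.float64(85.73)] [[571.0, -169.0], [600.0, -171.0], [619.0, 85.0], [590.0, 87.0]]
scene [array([588.49, -60.43]), array([275.9 ,  14.95]), np.float64(86.06)] [[572.0, -198.0], [586.0, -199.0], [605.0, 77.0], [591.0, 78.0]]
```

View pics/scene2.png

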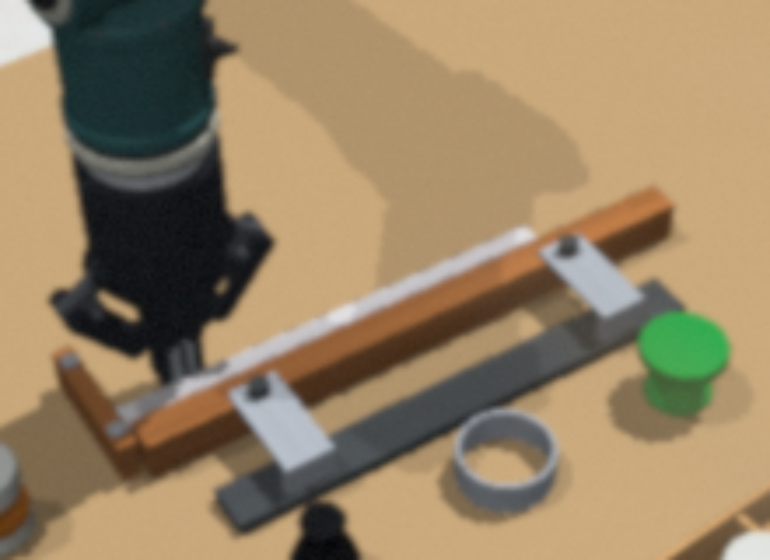

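The picture shows the bar against the stop and along the rail. The stop end has now had about 7 N for over a second. Contact at the far end should come at TCP x of about 579.2 if the bar is flat, so that will serve as a check.

send_rows:
  deltas:
    - [[-0.5, 0, 0], 0, 1]
    - [[-1, 0, 0], 0, 1]
    - [[-1.5, 0.1, 0], 0, 1]
    - [[-2, 0.1, 0], 0, 1]
    - [[-4, 0.2, 0], 0, 1]
    - [[-10, 1, 0], 0, 1]
    - [[-20, 2, 0], 0, 1]
    - [[-25, 20, 0], 0, 1]

```text
t: 23.4
tcp_pos: [540.0, -135.3, -22.7]
tool_rot: [0.001, 0.999, -0.043, 0.0]
wrist_force: [-0.7, -0.1, -0.5]
grip_width: -0.1
finger_force: 0.0
```

send_rows:
  deltas:
    - [[4, 35, 0], 0, 1]
    - [[8, 70, 0], 0, 1]
    - [[12, 105, 0], 0, 1]
    - [[16, 135, 0], 0, 1]
    - [[18, 155, 0], 0, 1]
    - [[22, 165, 0], 0, 1]
    - [[26, 167, 0], 0, 1]
    - [[29, 167, 0], 0, 1]

```text
t: 24.07
tcp_pos: [570.7, 35.2, -22.7]
tool_rot: [0.0, 0.999, -0.04, 0.0]
wrist_force: [1.4, -0.2, 0.8]
grip_width: -0.3
finger_force: 0.0
```

send_rows:
  deltas:
    - [[0.7, 0, 0], 0, 1]
    - [[1.4, -0.1, 0], 0, 1]
    - [[2.1, -0.2, 0], 0, 1]
    - [[2.8, -0.2, 0], 0, 1]
    - [[3.5, -0.3, 0], 0, 1]
    - [[4.2, -0.3, 0], 0, 1]
    - [[4.8, -0.4, 0], 0, 1]
    - [[5.2, -0.4, 0], 0, 1]

```text
t: 24.73
tcp_pos: [575.4, 35.2, -22.9]
tool_rot: [0.0, 0.999, -0.041, 0.0]
wrist_force: [-0.0, 0.1, 0.1]
grip_width: -0.1
finger_force: 0.0
```

```bash
python3 - <<'E'
from m import *
bar()
E
```

```text
tcp [575.4  35.2 -22.9] F [-0.03  0.09  0.08] t 24.7333
side [array([595.05, -57.69]), array([290.69,  30.92]), np.float64(86.62)] [[571.0, -202.0], [602.0, -204.0], [619.0, 86.0], [588.0, 88.0]]
scene [array([588.41, -60.57]), array([276.2 ,  17.18]), np.float64(86.57)] [[572.0, -198.0], [589.0, -199.0], [605.0, 77.0], [588.0, 78.0]]
```

send_rows:
  deltas:
    - [[0.3, 0, 0], 0, 1]
    - [[0.6, 0, 0], 0, 1]
    - [[0.9, 0, 0], 0, 1]
    - [[1.2, -0.1, 0], 0, 1]
    - [[1.5, -0.1, 0], 0, 1]
    - [[1.8, -0.1, 0], 0, 1]
    - [[2.1, -0.2, 0], 0, 1]
    - [[2.4, -0.2, 0], 0, 1]

```text
t: 25.5
tcp_pos: [577.8, 35.0, -22.9]
tool_rot: [0.0, 0.999, -0.041, -0.0]
wrist_force: [-1.0, -0.5, -0.1]
grip_width: -0.0
finger_force: 0.0
```

send_rows:
  deltas:
    - [[0.2, 0, 0], 0, 1]
    - [[0.4, 0, 0], 0, 1]
    - [[0.6, 0, 0], 0, 1]
    - [[0.8, -0.1, 0], 0, 1]
    - [[1, -0.1, 0], 0, 1]
    - [[1.2, -0.1, 0], 0, 1]
    - [[1.4, -0.1, 0], 0, 1]
    - [[1.6, -0.1, 0], 0, 1]

```text
t: 26.17
tcp_pos: [579.4, 35.0, -22.9]
tool_rot: [0.0, 0.999, -0.041, -0.0]
wrist_force: [-0.5, -0.3, -0.2]
grip_width: 0.2
finger_force: 0.3
```

Contact came at 579.4, as predicted, so the bar was flat while the stop end was pressed. Now I'll press this end.

send_rows:
  deltas:
    - [[0.3, 0, 0], 0, 1]
    - [[0.6, 0, 0], 0, 1]
    - [[0.9, 0, 0], 0, 1]
    - [[1.2, 0, 0], 0, 1]
    - [[1.5, 0, 0], 0, 1]
    - [[1.7, 0, 0], 0, 1]
    - [[1.9, 0, 0], 0, 1]
    - [[1.9, 0, 0], 0, 1]

```text
t: 26.83
tcp_pos: [579.3, 35.0, -23.4]
tool_rot: [0.0, 0.999, -0.041, -0.002]
wrist_force: [-6.3, -0.5, 2.2]
grip_width: 0.2
finger_force: 3.0
```

send_rows:
  deltas:
    - [[0, 0, 0], 0, 1]
    - [[0, 0, 0], 0, 1]
    - [[0, 0, 0], 0, 1]
    - [[0, 0, 0], 0, 1]
    - [[0, 0, 0], 0, 1]
    - [[0, 0, 0], 0, 1]
    - [[0, 0, 0], 0, 1]
    - [[0, 0, 0], 0, 1]

```text
t: 27.5
tcp_pos: [579.3, 35.0, -23.4]
tool_rot: [0.0, 0.999, -0.041, -0.002]
wrist_force: [-6.6, -0.2, 1.9]
grip_width: 0.0
finger_force: 2.9
```

send_rows:
  deltas:
    - [[-0.3, 0, 0], 0, 1]
    - [[-0.6, 0, 0], 0, 1]
    - [[-0.9, 0, 0], 0, 1]
    - [[-1.2, 0, 0], 0, 1]
    - [[-1.5, 0.1, 0], 0, 1]
    - [[-1.8, 0.1, 0], 0, 1]
    - [[-2.1, 0.1, 0], 0, 1]
    - [[-2.5, 0.1, 0], 0, 1]

```text
t: 28.17
tcp_pos: [579.5, 35.1, -22.7]
tool_rot: [-0.0, 0.999, -0.041, 0.001]
wrist_force: [-1.1, 0.1, -0.3]
grip_width: -0.0
finger_force: 1.0
```

send_rows:
  deltas:
    - [[-2, 0, 0], 0, 1]
    - [[-5, 0, 0], 0, 1]
    - [[-10, 0, 0], 0, 1]
    - [[-18, 1, 0], 0, 1]
    - [[-28, 2, 0], 0, 1]
    - [[-38, 2, 0], 0, 1]
    - [[-45, 2, 0], 0, 1]
    - [[-45, 2, 0], 0, 1]

```text
t: 28.83
tcp_pos: [531.4, 37.0, -23.0]
tool_rot: [0.0, 0.999, -0.04, -0.001]
wrist_force: [-0.2, 1.1, 0.0]
grip_width: -0.3
finger_force: 0.0
```

```bash
python3 - <<'E'
from m import *
bar("side7")
E
```

```text
tcp [531.4  37.  -23. ] F [-0.24  1.07  0.  ] t 28.8333
side [array([593.08, -57.6 ]), array([290.22,  30.38]), np.float64(85.66)] [[567.0, -201.0], [597.0, -203.0], [619.0, 86.0], [589.0, 88.0]]
scene [array([588.25, -60.56]), array([276.2,  17.5]), np.float64(86.57)] [[571.0, -198.0], [589.0, -199.0], [605.0, 77.0], [588.0, 78.0]]
```

View pics/side7.png

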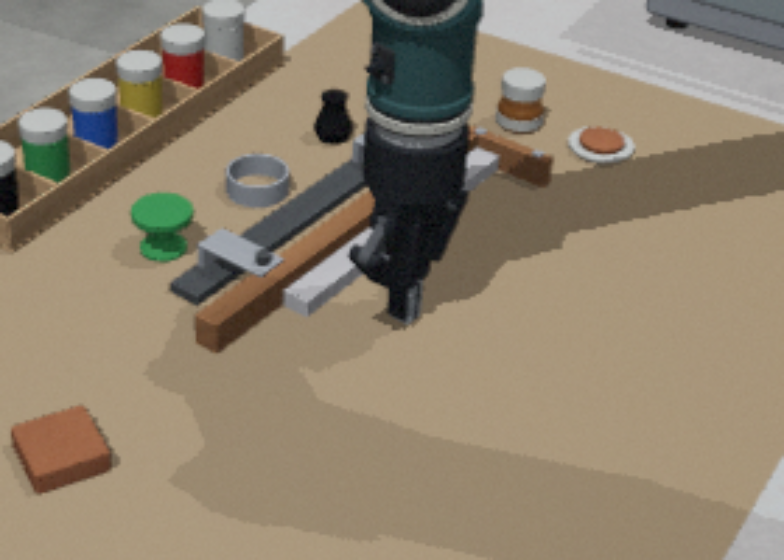

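The picture shows the bar along the rail, from (490,160) to (300,300), butted at the stop and released, with the small pieces still in place. I'll hand the job in.

```bash
python3 -c "
from workcell import r
print(r.finish_job())"
```

```text
the job is handed in; nothing more can be done
None
```

I handed the job in at about 29 s: the bar lies along the rail, butted at the stop, pressed with about 7 N at each end and released. The hand-in gave no verdict, and I could not measure whether the bar still touches the rail after letting go.

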